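Dress the sawn bar end with the handled file

ROBOT

A 6-joint arm with a two-finger parallel gripper is mounted at the origin on the work surface. World frame = base frame: x ahead of the robot, y to its left, z up, the work surface at z = 0. Lengths are in m, angles in rad, forces in N, time in s.
With the tool pointing down it reaches from about 0.4 to 0.925 m from the base axis. Payload 12.5 kg.
Tool frame: the origin (TCP) lies at the very end of the fingers, on their centre line; the grasp point (between the pads) lies 19 mm behind it (env.grasp_offset is the distance from the TCP to the grasp point, in m); z points along the fingers, y is the line along which they close (so a half turn about z gives the same grasp; the last joint's range is limited). The gripper opens to 95 mm and grips with 3 to 60 N. Pads are 20 mm wide; open, the fingers measure 119 mm over their backs; the gripper's body (75 mm by 180 mm) begins 59 mm behind the grasp point.
Start: joints at [1.048, 0.491, 1.559, -0, 1.092, -0.106], TCP at [0.253, 0.572, 0.215] pointing down, gripper open.
Joint ranges: [-3.1, 3.1], [-0.84, 2.19], [0.05, 2.79], [-1.13, 4.28], [0.06, 2.93], [-2.69, 2.69]. Speed limits (rad/s): [2.22, 2.22, 2.79, 3.14, 3.14, 3.14].

INTERFACE

Orientations are given as a unit quaternion [x, y, z, w].
In Python, from rig import env gives the robot as it stands.
- The arm moves only by the tool move_arm, never from a script. Its arguments are lists of equal length, an entry for each row: "translation": the shift along the tool's x, y, z in cm, a list of three; "yaw": the turn about the tool's z in degrees; "grip": the closure, from -1 (fully open) to 1 (shut). A call has 1 to 5 rows; each row is the pose to reach, as a shift and turn from the pose commanded when the call began, along the tool's axes at that moment; what a row does not reach only later rows make up. A row lasts 1/8 s, in which the tool goes at most 62.5 mm and 10.7 degrees, less where a joint would pass 70% of its speed; a pose out of reach is approached as far as the arm can. A call with a gripper value outside its range is refused whole. The fingers move at their own pace and stop on an object; the grip force is fixed at half the most. Time passes only in rows, so rows that repeat a pose let the fingers close. It gives the time, the measured TCP pose, the force, the opening and the grip force at its end, in the units of the state.
- env.sense(): the state, without advancing time (a new reading comes with each control period).
- env.get_image(name): name is "scene" or "top" or "wrist"; returns the picture (400x640x3 uint8, red, green, blue); there is no depth.
- env.get_calibration(name): a dict with "fx", "fy", "cx", "cy" (pixels), "D" ([k1, k2, p1, p2, k3] as OpenCV has them; the pictures are not rectified), "rvec" (rotation vector, rad) and "tvec" (3), from world to camera coordinates, as OpenCV has them; the wrist camera has in their place "T_tool_cam" (4x4, takes a point from camera to tool coordinates, whose origin is the TCP and whose axes are the flange's). Camera axes: x right, y down, z forward; pixel columns grow to the right and rows downward; lengths in m; the calibration is good to about 2 mm. A picture is of the moment at which its call begins: read the wrist's pose just before it. get_calibration takes no time and is no camera call.
- env.close_job(): hands the job in; it is judged then, once.
Trained networks look in the newest picture that a camera, given by its name, has taken for a name from the list of things; names that differ only in an ending like _2 or _b are one class to them, and where a whole thing is asked for, a point or a joint stands for the part that bears it (a point fixed in the world has none). Each returns a list of dicts, best first, with "p" (0 to 1); they miss things now and then, are a little off and sometimes report something else, mostly with a low value. They report only what shows in the picture. A call takes as long as a camera call. They do not tell look-alikes from the thing itself.
- env.recognise(camera, target): "point" ([x, y, z] in m, in the coordinates of the camera as it stood for that picture, good to about 4 mm: the middle of the surface that is visible of it).
- env.tip_of(camera, target): "point" ([x, y, z] in m, in the coordinates of the camera as it stood for that picture, good to about 4 mm: a listed point, or the origin of a listed thing).
The state is a dict: "time": time; "joint_pos": joint angles; "qvel": joint speeds; "joint_torque": joint torques, N m; "tool_pos": TCP position; "orientation": TCP orientation; "force": force on the tool from outside, world axes, zero at the start; "wrist_torque": the same for the moment, N m; "opening": finger opening in m; "gripper_force": force on a finger pad.
Only numpy, scipy, OpenCV 4.12 (cv2) and the standard library are available. Lean on these libraries where they do the work, as an engineer would, in place of code of your own. Each camera call takes 0.05 s, during which the arm holds its last target. There are 200 camera calls.

TASK

Take the handled flat file out of the tray and dress the sawn upper end of the steel bar in the vise with three full forward strokes, knob end leading, from the vise's T-handle side towards its fixed jaw: set the file level and square on the bar with the bar about 5 cm ahead of the file's middle, push it through under a steady light pressure (5 to 15 N) until the bar is about 5 cm behind the middle, lift it clear there and only then bring it back, never dragging it backwards on the bar nor leaning hard on it, and keep clear of the vise. Then lay the file gently back flat in the tray, teeth down, and let go; leave everything else where it is.

Things in the scene. Friction and masses are not known exactly. Their poses are not given: they have to be found in the camera images.
- file_grip (a point): grip point of the handled flat file: a 240 x 44 x 5 mm steel file, toothed on its flat underside, in a holder with an upright wooden hand block in the middle (40 mm along the file, 34 across, top 69 mm above the teeth) and a small round knob on the front end. x runs along the file to the knob, z up. The point is on the block's axis, 47 mm above the teeth. The file pivots least in fingers that close along its x
- file_sole (a point): the middle of that file's toothed underside (47 mm below the grip point), same axes; the holder's rail is 11 mm high, 19 mm round the block's foot; the teeth reach from 115 mm behind to 125 mm ahead of it and 22 mm to each side. The file weighs about 0.55 kg
- tray: open wooden tool tray 360 x 200 mm outside, 26 mm high, walls 9 mm, inner floor 9 mm above the bench; origin under its centre, x along its length. The file lies in it at the start, toothed face down, with x roughly along the tray's x
- vise: bench vise, bolted down: jaws 100 mm wide, jaw tops 125 mm above the bench; origin on the bench under the jaw gap; x points from the screw's T-handle (145 mm to -x, between 25 and 95 mm high) over the moving jaw to the fixed jaw and the anvil (reaching 122 mm to +x). Nothing of it stands higher than the jaw tops
- bar: short steel bar (scraper blank) clamped upright in the vise between soft rubber jaw pads, section 6 mm (along x) by 26 mm (along y); its sawn upper end stands about 37 to 46 mm above the jaw tops. Origin on the bar's axis 42 mm below its upper end; x is the stroke direction, from the T-handle side to the fixed jaw, as the vise's x
- bar_end (a point): centre of the bar's sawn upper end, the face to be filed. It yields very little downwards: with an arm holding the file, some 0.05 to 0.1 mm per N, so the poses are too coarse to set the pressure and it has to be felt
- bar_spring (a joint): how far the bar leans in its soft jaw pads, rad, sprung back to 0 (about 0.013 rad, or 0.55 mm at the upper end, per N of sideways force at the end); positive when it is pushed towards the fixed jaw, negative when it is dragged towards the T-handle
- halfround_mid (a point): half-round file with a slim turned handle, 290 mm long and 24 mm thick, lying in the tray beside the handled flat file; bystander; point at its middle, 12 mm up
- oilcan: copper-coloured oil can with a spout, 54 mm round, 136 mm tall, behind the vise; bystander; origin under its centre
- sandblock: cork sanding block 72 x 112 x 35 mm on the right of the bench; bystander; origin under its centre
- mallet: turned wooden mallet standing on its head at the back of the bench, 80 mm round, 250 mm tall; bystander; origin under its centre
- blank_a: plain wooden cylinder 64 mm round, 100 mm tall, on the right of the bench; bystander; origin under its centre
- spindle: turned wooden baluster 60 mm round, 130 mm tall, on the right of the bench; bystander; origin under its centre
- trysquare: try square lying flat, wooden stock 35 x 130 x 18 mm with a 180 mm steel blade, on the left; bystander; origin under the stock's centre
- tin: closed metal tin 72 mm round, 75 mm tall, on the left; bystander; origin under its centre
Things that resemble listed ones, but are neither listed nor needed, are in the scene too. Leave any red look-alike of the part that bears file_grip alone.

How it is judged:
On the way, in this order (a step that is already met when the one before it is completed fails the run):
1. file lifted out of the tray (height (world z) of file_sole above 0.06 m), for 0.1 s.
2. first stroke: the file bears on the bar's end with its front part (bar at least 30 mm ahead of the file's middle) (contact force between file and bar above 2.5 N and y of bar_end in the frame of file_sole between -0.015 and 0.015 m and angle between the x axis of file_sole and the x axis of bar, either way round below 0.35 rad and angle between file_sole's own z axis and vertical below 0.2 rad and x of bar_end in the frame of file_sole above 0.03 m), for 0.05 s.
3. first stroke: kept bearing and pushing forward through its rear half (a quarter of a second or more) (contact force between file and bar above 2.5 N and y of bar_end in the frame of file_sole between -0.015 and 0.015 m and angle between the x axis of file_sole and the x axis of bar, either way round below 0.35 rad and angle between file_sole's own z axis and vertical below 0.2 rad and x of bar_end in the frame of file_sole below -0.008 m and value of joint bar_spring above 0.008 rad), for 0.25 s.
4. first stroke: lifted clear at the forward end (4 mm or more, bar at least 30 mm behind the file's middle) (z of bar_end in the frame of file_sole below -0.004 m and x of bar_end in the frame of file_sole below -0.03 m and contact force between file and bar below 0.3 N).
5. second stroke: the file bears on the bar's end with its front part (bar at least 30 mm ahead of the file's middle) (all of step 2), for 0.05 s.
6. second stroke: kept bearing and pushing forward through its rear half (a quarter of a second or more) (all of step 3), for 0.25 s.
7. second stroke: lifted clear at the forward end (4 mm or more, bar at least 30 mm behind the file's middle) (all of step 4).
8. third stroke: the file bears on the bar's end with its front part (bar at least 30 mm ahead of the file's middle) (all of step 5), for 0.05 s.
9. third stroke: kept bearing and pushing forward through its rear half (a quarter of a second or more) (all of step 6), for 0.25 s.
10. third stroke: lifted clear at the forward end (4 mm or more, bar at least 30 mm behind the file's middle) (all of step 7).
At the end, for the whole second after the job is handed in: After three complete strokes the file lies at rest, flat on the tray's floor, teeth down (underside within 5 mm of the floor, tilt under 0.1 rad, its middle within 120 mm of the tray's), and the bar stands free (z of file_sole in the frame of tray between 0.004 and 0.014 m and horizontal distance between file_sole and tray below 0.12 m and angle between file_sole's own z axis and vertical below 0.1 rad and linear speed of file below 0.02 m/s and value of joint bar_spring between -0.01 and 0.01 rad); the robot touches nothing.
It fails at once if file pressed on the bar harder than 25 N (contact force between file and bar above 25 N).
It fails at once if file dragged backwards on the bar (bar pulled more than 0.018 rad, 0.75 mm, towards the T-handle while the file touches it) (contact force between file and bar above 0.5 N and value of joint bar_spring below -0.018 rad).
It fails at once if robot bumps the vise or the bar, or the file strikes or rubs on the vise (2 N) (contact force between any of the fingers, the arm, file and vise above 2 N or contact force between any of the fingers, the arm and bar above 2 N).
It fails at once if file dropped into the tray from more than about a centimetre (faster than 0.5 m/s within 20 mm of its floor) (z of file_sole in the frame of tray below 0.03 m and horizontal distance between file_sole and tray below 0.15 m and linear speed of file above 0.5 m/s).
It fails at once if a bystander moved more than 30 mm (distance of any of halfround_mid, oilcan, sandblock, mallet, blank_a, spindle, trysquare, tin from where it was at the start of the episode above 0.03 m).
It also fails if it takes over 72 s, if anything falls off the work surface, if the arm or the gripper's body presses on something with over 40 N, if the wrist force passes 120 N, or if a joint passes its speed limit or range.

## Working session

There is one attempt and no reset: what is moved stays moved. The work goes in short steps, Python scripts to look and compute and a tool call to move; the robot and the scene stay as the last step left them, time stands still between calls to the robot, and variables do not carry over. Pictures are saved under pics/ and viewed, at most 10 in all, crops included, and the job is handed in when it is done.

Besides the shell and the picture viewer there is one more tool, called after "Emit:" as name(argument=value, ...) on one line, values as JSON. move_arm: Moves the arm, as the interface text tells. Its arguments: {"type":"object","properties":{"translation":{"type":"array","items":{"type":"array","items":{"type":"number"}}},"yaw":{"type":"array","items":{"type":"number"}},"grip":{"type":"array","items":{"type":"number"}}},"required":["translation","yaw","grip"]}

```bash
mkdir -p pics; ls
cat > h.py <<'E'
import numpy as np, cv2
from scipy.spatial.transform import Rotation as R
from rig import env
def cam2w(cam, p, s=None):
    c=env.get_calibration(cam); p=np.array(p)
    if cam=='wrist':
        s=s or env.sense(); T=np.array(c['T_tool_cam']); q=T[:3,:3]@p+T[:3,3]
        return R.from_quat(s['orientation']).as_matrix()@q+np.array(s['tool_pos'])
    M=cv2.Rodrigues(np.array(c['rvec'],float))[0]
    return M.T@(p-np.array(c['tvec']).ravel())
def w2px(cam,p,s=None):
    c=env.get_calibration(cam);K=np.array([[c['fx'],0,c['cx']],[0,c['fy'],c['cy']],[0,0,1.]])
    if cam=='wrist':
        s=s or env.sense();T=np.array(c['T_tool_cam']);Rw=R.from_quat(s['orientation']).as_matrix()
        A=Rw@T[:3,:3];o=Rw@T[:3,3]+np.array(s['tool_pos']);rv=cv2.Rodrigues(A.T)[0];tv=-A.T@o
    else: rv,tv=np.array(c['rvec'],float),np.array(c['tvec'],float)
    return cv2.projectPoints(np.array(p,float).reshape(-1,1,3),rv,tv,K,np.array(c['D'],float))[0].reshape(-1,2)
def px2w(cam,px,z,s=None):
    c=env.get_calibration(cam);K=np.array([[c['fx'],0,c['cx']],[0,c['fy'],c['cy']],[0,0,1.]])
    u=cv2.undistortPoints(np.array(px,float).reshape(-1,1,2),K,np.array(c['D'],float)).reshape(-1,2)
    o=cam2w(cam,[0,0,0],s);out=[]
    for a in u:
        d=cam2w(cam,[a[0],a[1],1],s)-o; out.append(o+d*(z-o[2])/d[2])
    return np.array(out)
def shot(cam,name):
    im=env.get_image(cam); cv2.imwrite('pics/'+name,im[:,:,::-1]); return im
E
python3 - <<'E'
from h import *
np.set_printoptions(precision=4,suppress=True)
print(env.sense())
a=shot('scene','s1.png');b=shot('top','t1.png')
cv2.imwrite('pics/both.png',cv2.resize(np.vstack([a,b])[:,:,::-1],None,fx=.75,fy=.75))
for cam in('scene','top'):
  for t in('file_grip','file_sole','tray','vise','bar','bar_end','halfround_mid'):
    for d in env.tip_of(cam,t)[:3]:
      w=cam2w(cam,d['point']);print(cam,t,round(d['p'],2),w,w2px(cam,w)[0].round())
E
```

```text
pics
{'time': 0.0, 'joint_pos': array([ 1.0484,  0.4915,  1.5595, -0.    ,  1.0917, -0.1056]), 'qvel': array([ 0.001 ,  0.0002, -0.0004, -0.0016, -0.0008,  0.0001]), 'joint_torque': array([ -0.0006, -61.2625, -25.8184,   0.0692,   0.0483,  -0.0001]), 'tool_pos': array([0.2529, 0.5713, 0.2141]), 'orientation': array([ 0.2069,  0.9784, -0.0005, -0.0002]), 'force': array([-0.2716,  0.3781, -0.1452]), 'wrist_torque': array([-0.0329, -0.0022, -0.0108]), 'gripper_force': 0.0, 'opening': 0.09538890161731237}
scene file_grip 0.8 [0.4933 0.1846 0.0553] [375. 232.]
scene file_grip 0.67 [ 0.2216 -0.3029  0.0466] [242. 163.]
scene file_sole 0.91 [0.4936 0.1865 0.0115] [375. 242.]
scene file_sole 0.72 [ 0.2188 -0.3046 -0.0011] [243. 173.]
scene tray 0.59 [0.4903 0.1656 0.002 ] [368. 242.]
scene vise 0.61 [ 0.5322 -0.1988 -0.0026] [249. 240.]
scene bar 0.47 [ 0.531  -0.1857  0.1198] [250. 212.]
scene bar_end 0.59 [ 0.5372 -0.1837  0.1652] [248. 202.]
scene halfround_mid 0.86 [0.4854 0.0955 0.0165] [346. 236.]
top file_grip 0.71 [0.5018 0.1843 0.0572] [274. 198.]
top file_grip 0.61 [ 0.2201 -0.3086  0.0493] [406. 270.]
top file_grip 0.39 [0.7528 0.0062 0.0002] [320. 135.]
top file_sole 0.96 [0.4979 0.1813 0.0095] [276. 200.]
top file_sole 0.93 [ 0.2196 -0.3106 -0.0014] [404. 269.]
top file_sole 0.42 [0.4991 0.1809 0.0541] [275. 198.]
top tray 0.91 [ 0.494   0.1571 -0.0035] [283. 201.]
top vise 0.92 [ 0.5355 -0.2066  0.002 ] [375. 189.]
top bar 0.48 [ 0.5405 -0.1872  0.1252] [374. 184.]
top bar_end 0.41 [ 0.5345 -0.1902  0.1635] [376. 184.]
top halfround_mid 0.77 [0.487  0.0911 0.0157] [299. 202.]
```

View pics/both.png

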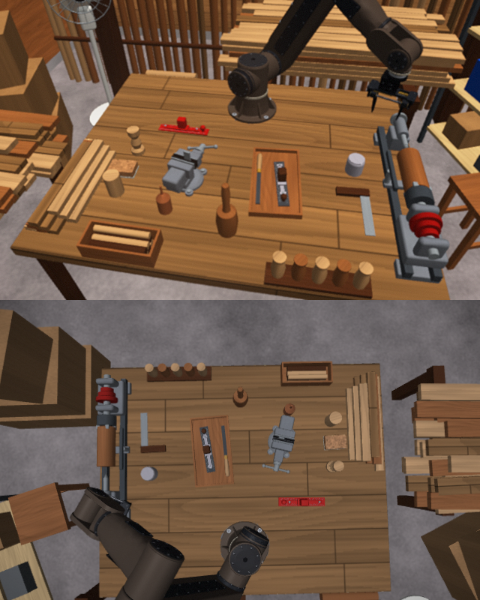

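The flat file lies in the tray at about (275,198) in the top picture. Two things could be mistaken for it: the red look-alike at (404,270) and the half-round file at (299,202). I choose the grey/wood one in the tray and will check it in a close crop, along with the vise.

Run:
```python
from h import *
t=cv2.imread('pics/t1.png')
a=cv2.resize(t[150:250,245:315],None,fx=5,fy=5,interpolation=cv2.INTER_CUBIC)
b=cv2.resize(t[130:230,340:410],None,fx=5,fy=5,interpolation=cv2.INTER_CUBIC)
cv2.imwrite('pics/c1.png',np.hstack([a,b]))
```

```text
(no output)
```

View pics/c1.png

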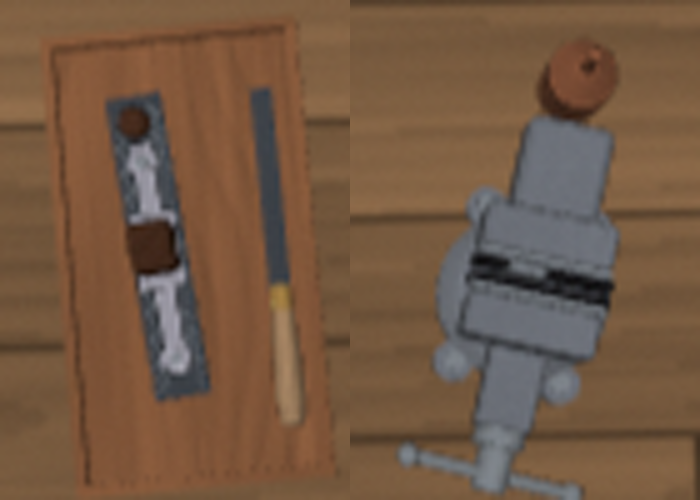

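```bash
cat >> h.py <<'E'
def go(target,yawdir):
    "shift in tool axes (cm) to TCP target, yaw deg so tool y points at heading yawdir (deg)"
    s=env.sense();Rm=R.from_quat(s['orientation']).as_matrix()
    sh=Rm.T@(np.array(target)-s['tool_pos'])*100
    h=np.degrees(np.arctan2(Rm[1,1],Rm[0,1])); d=-(yawdir-h); d=(d+90)%180-90
    print('shift cm',sh.round(2),'yaw',round(d,2),'heading',round(h,2),'tcp',np.array(s['tool_pos']).round(4),'tiltz',Rm[:,2].round(4),'j',np.round(s['joint_pos'],2),'t',s['time'],'F',np.round(s['force'],2))
E
python3 - <<'E'
from h import *
np.set_printoptions(precision=4,suppress=True)
f=lambda P,o:np.array(P)/5+np.array(o)
P=px2w('top',f([(107,100),(158,93),(157,400),(210,388)],(245,150)),.014);print(P)
d=(P[0]+P[1]-P[2]-P[3])/2;print('file',P.mean(0),np.linalg.norm(d),np.degrees(np.arctan2(d[1],d[0])))
V=px2w('top',f([(485-350,205),(617-350,230),(462-350,335),(595-350,360)],(340,130)),.125)
d=(V[0]+V[1]-V[2]-V[3])/2;e=(V[0]+V[2]-V[1]-V[3])/2;print('vise',V,np.degrees(np.arctan2(d[1],d[0])),np.degrees(np.arctan2(e[1],e[0]))-90)
print(env.get_calibration('wrist'))
go([.497,.184,.20],8)
E
```

```text
[[0.6148 0.2193 0.014 ]
 [0.6197 0.1792 0.014 ]
 [0.3793 0.1823 0.014 ]
 [0.3879 0.1411 0.014 ]]
file [0.5004 0.1805 0.014 ] 0.23667326160562482 9.128568635163184
vise [[ 0.5884 -0.1632  0.125 ]
 [ 0.5683 -0.2596  0.125 ]
 [ 0.493  -0.1439  0.125 ]
 [ 0.473  -0.2406  0.125 ]] -11.32652500355444 -11.717057080482533
{'fx': 302.1210490752188, 'fy': 302.1210490752188, 'cx': 327.1190806068215, 'cy': 201.2363287674498, 'D': array([-0.0388,  0.    ,  0.    ,  0.    ,  0.    ]), 'T_tool_cam': array([[ 0.0007, -0.9553, -0.2958,  0.0835],
       [ 1.    ,  0.0006,  0.0004, -0.0004],
       [-0.0002, -0.2958,  0.9553, -0.1706],
       [ 0.    ,  0.    ,  0.    ,  1.    ]])}
shift cm [-38.   -25.56   1.47] yaw 58.12 heading 66.12 tcp [0.253  0.5715 0.2147] tiltz [ 0.0001  0.0001 -1.    ] j [ 1.05  0.49  1.56 -0.    1.09 -0.11] t 0.8 F [-0.16  0.93  0.02]
```

Emit:
move_arm(translation=[[-38,-25.5,1],[-38,-25.5,1],[-38,-25.5,1],[-38,-25.5,1],[-38,-25.5,1]], yaw=[58,58,58,58,58], grip=[-1,-1,-1,-1,-1])

```text
time: 1.42
tool_pos: [0.4206, 0.3056, 0.208]
orientation: [0.629, 0.777, 0.0, 0.0]
force: [0.9, 0.4, 0.3]
opening: 0.0953
gripper_force: 0.0
```

```bash
python3 -c "
from h import *
go([.497,.184,.20],9)"
```

```text
shift cm [-13.49   4.93   0.8 ] yaw 3.06 heading 12.06 tcp [0.4206 0.3056 0.208 ] tiltz [ 7.e-04  4.e-04 -1.e+00] j [0.5  0.35 1.82 0.   0.97 0.29] t 1.425 F [0.89 0.37 0.33]
```

Emit:
move_arm(translation=[[-4.5,1.6,0.3],[-9,3.3,0.8],[-13.5,4.9,0.8],[-13.5,4.9,0.8],[-13.5,4.9,0.8]], yaw=[3,3,3,3,3], grip=[-1,-1,-1,-1,-1])

```text
time: 2.05
tool_pos: [0.4964, 0.1861, 0.1998]
orientation: [0.647, 0.763, 0.0, -0.0]
force: [-0.6, 1.4, 1.2]
opening: 0.0952
gripper_force: 0.0
```

Run:
```python
from h import *
np.set_printoptions(precision=4,suppress=True)
go([.497,.184,.20],9)
s=env.sense();shot('wrist','w1.png')
for t in('file_grip','file_sole','halfround_mid'):
    for d in env.tip_of('wrist',t)[:2]:
      w=cam2w('wrist',d['point'],s);print(t,round(d['p'],2),w,w2px('wrist',w,s)[0].round())
```

```text
shift cm [-0.22  0.03 -0.02] yaw 0.38 heading 9.38 tcp [0.4964 0.1861 0.1998] tiltz [-0.0001  0.0002 -1.    ] j [0.23 0.37 1.81 0.   0.96 0.07] t 2.05 F [-0.56  1.35  1.18]
file_grip 0.85 [0.4939 0.178  0.0545] [323. 195.]
file_sole 0.67 [0.494  0.1848 0.0047] [325. 179.]
halfround_mid 0.88 [0.4859 0.0883 0.0176] [307. 252.]
```

View pics/w1.png

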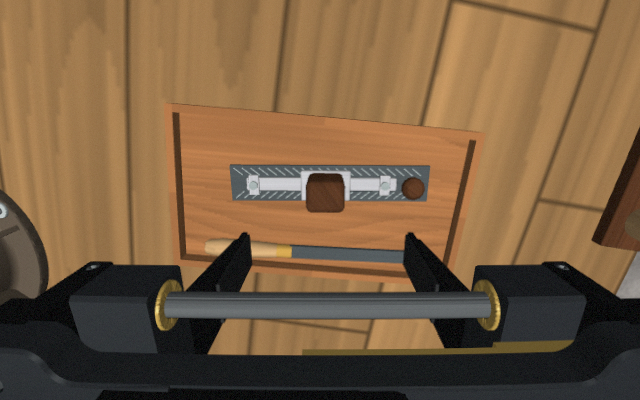

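The wrist view shows the file with its block top at about (325,193), its knob to the right at (413,188) and the blade from (231,165) to (428,201). The half-round file lies below it at y≈250.

Run:
```python
from h import *
np.set_printoptions(precision=4,suppress=True)
P=px2w('wrist',[(231,165),(429.5,166),(231,201),(428.5,201)],.014);d=(P[1]+P[3]-P[0]-P[2])/2;u=d/np.linalg.norm(d)
print(P,np.linalg.norm(d),np.degrees(np.arctan2(d[1],d[0])),'sole',P.mean(0)-.005*u)
# block top centre & block top face corners at z=.078
print(px2w('wrist',[(325.5,193),(306,182),(345,182),(307,205),(344,204)],.078))
go([.496,.1825,.037],9.3)
```

```text
[[0.38   0.1862 0.014 ]
 [0.6146 0.2243 0.014 ]
 [0.3834 0.141  0.014 ]
 [0.6249 0.1815 0.014 ]] 0.24125401077383252 9.374515800073148 sole [0.4958 0.1824 0.014 ]
[[0.4945 0.1882 0.078 ]
 [0.4735 0.1962 0.078 ]
 [0.5118 0.2026 0.078 ]
 [0.478  0.1726 0.078 ]
 [0.515  0.1798 0.078 ]]
shift cm [-0.43 -0.09 16.29] yaw 0.19 heading 9.49 tcp [0.4961 0.1869 0.1999] tiltz [ 0.0002  0.0002 -1.    ] j [0.24 0.37 1.81 0.   0.96 0.07] t 2.25 F [ 0.16 -0.93 -0.13]
```

Emit:
move_arm(translation=[[-0.35,-0.1,4],[-0.35,-0.1,8],[-0.35,-0.1,12],[-0.35,-0.1,15],[-0.35,-0.1,16.3]], yaw=[0,0,0,0,0], grip=[-1,-1,-1,-1,-1])

```text
time: 2.88
tool_pos: [0.4954, 0.1829, 0.0355]
orientation: [0.646, 0.763, -0.001, -0.001]
force: [0.2, -0.3, 0.1]
opening: 0.0946
gripper_force: 0.0
```

Emit:
move_arm(translation=[[0,0,0],[0,0,0],[0,0,0],[0,0,0],[0,0,0]], yaw=[0,0,0,0,0], grip=[1,1,1,1,1])

```text
time: 3.5
tool_pos: [0.4963, 0.1824, 0.0371]
orientation: [0.647, 0.763, 0.0, 0.0]
force: [-0.1, -0.5, -0.9]
opening: 0.0505
gripper_force: 0.0
```

Emit:
move_arm(translation=[[0,0,0],[0,0,0],[0,0,0],[0,0,0],[0,0,0]], yaw=[0,0,0,0,0], grip=[1,1,1,1,1])

```text
time: 4.12
tool_pos: [0.4959, 0.1823, 0.0369]
orientation: [0.647, 0.763, -0.0, -0.0]
force: [-2.8, -1.8, 5.2]
opening: 0.0399
gripper_force: 30.0
```

```bash
python3 -c "
from h import *
go([.496,.184,.12],9.3);s=env.sense();print(s['opening'],s['gripper_force'],s['wrist_torque'])
shot('wrist','w2.png')"
```

```text
shift cm [ 0.16  0.03 -8.31] yaw 0.11 heading 9.41 tcp [0.4959 0.1823 0.0369] tiltz [-6.e-04 -1.e-04 -1.e+00] j [0.23 0.61 1.95 0.   0.58 0.06] t 4.125 F [-2.84 -1.81  5.18]
0.03988056737107063 29.98955547809601 [-0.32579524  0.74425668 -0.00209792]
```

View pics/w2.png

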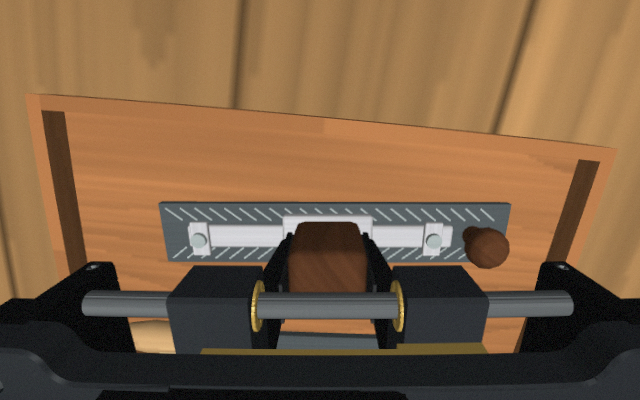

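The block sits between the fingers (opening 40 mm) and the blade is level and parallel to the tool, spanning about (160,203) to (510,262). Next I lift.

Emit:
move_arm(translation=[[0,0,-1],[0,0,-5],[0,0,-10],[0,0,-16],[0,0,-22]], yaw=[0,0,0,0,0], grip=[1,1,1,1,1])

```text
time: 4.8
tool_pos: [0.4958, 0.1823, 0.259]
orientation: [0.647, 0.763, 0.0, 0.0]
force: [1.2, 0.4, -5.4]
opening: 0.0402
gripper_force: 30.0
```

Run:
```python
from h import *
np.set_printoptions(precision=4,suppress=True)
s={'tool_pos':np.array([.4959,.1823,.0369]),'orientation':env.sense()['orientation']}
P=px2w('wrist',[(160,203),(510,204),(510-2,255),(168,262)],.014,s);print(P, ((P-s['tool_pos'])@R.from_quat(s['orientation']).as_matrix()))
u=np.array([np.cos(np.radians(-11.5)),np.sin(np.radians(-11.5)),0]);n=np.array([-u[1],u[0],0])
go(np.array([.536,-.188,.26])-.03*u+.15*n,-11.5);print(env.sense()['wrist_torque'])
```

```text
[[0.3804 0.1857 0.014 ]
 [0.6157 0.224  0.014 ]
 [0.6276 0.1868 0.014 ]
 [0.3861 0.1412 0.014 ]] [[ 0.0222 -0.1134  0.0229]
 [ 0.0216  0.125   0.0229]
 [-0.0171  0.1307  0.0229]
 [-0.0226 -0.115   0.0229]]
shift cm [-22.11   0.46  -0.1 ] yaw 20.91 heading 9.41 tcp [0.4958 0.1823 0.259 ] tiltz [ 0.0002  0.0001 -1.    ] j [0.23 0.31 1.74 0.   1.1  0.06] t 4.8 F [ 1.23  0.44 -5.39]
[-0.0611 -0.0563  0.0355]
```

Emit:
move_arm(translation=[[-4.5,0.1,0],[-9,0.2,0],[-14,0.3,0],[-19,0.4,0],[-22,0.5,0]], yaw=[4,8,12,17,21], grip=[1,1,1,1,1])

```text
time: 5.42
tool_pos: [0.5372, -0.036, 0.2569]
orientation: [0.776, 0.631, 0.0, 0.0]
force: [1.0, -0.2, -5.2]
opening: 0.04
gripper_force: 30.0
```

Emit:
move_arm(translation=[[0,0,0],[0,0,0]], yaw=[0,0], grip=[1,1])

```text
time: 5.68
tool_pos: [0.5368, -0.0334, 0.2568]
orientation: [0.775, 0.632, 0.0, -0.0]
force: [0.3, 0.3, -5.1]
opening: 0.0401
gripper_force: 30.0
```

Run:
```python
from h import *
np.set_printoptions(precision=4,suppress=True)
go([.536,-.188,.26],-11.5)
for i in range(2):
  s=env.sense();shot('wrist','w3.png')
  for t in('bar','bar_end','vise','file_sole','oilcan'):
    for d in env.tip_of('wrist',t)[:2]:
      w=cam2w('wrist',d['point'],s);print(t,round(d['p'],2),w,w2px('wrist',w,s)[0].round())
for i in range(2):
  for cam in('scene','top'):
    env.get_image(cam)
    for t in('bar_end','bar'):
      for d in env.tip_of(cam,t)[:1]: print(cam,t,round(d['p'],2),cam2w(cam,d['point']))
```

```text
shift cm [-15.16   3.02  -0.33] yaw -0.06 heading -11.56 tcp [ 0.5368 -0.0334  0.2568] tiltz [-0.0003  0.0004 -1.    ] j [-0.19  0.32  1.72  0.    1.1   0.02] t 5.675 F [ 0.34  0.26 -5.06]
bar 0.56 [ 0.5393 -0.1883  0.1262] [355. 315.]
bar_end 0.56 [ 0.5376 -0.191   0.1642] [357. 340.]
file_sole 0.96 [ 0.2229 -0.3072 -0.0046] [187. 350.]
file_sole 0.7 [ 0.538  -0.032   0.2284] [328. 229.]
oilcan 0.59 [ 0.6944 -0.2431 -0.0005] [448. 275.]
bar 0.57 [ 0.5356 -0.1907  0.1214] [352. 315.]
bar_end 0.61 [ 0.5385 -0.1919  0.1639] [357. 341.]
file_sole 0.95 [ 0.5356 -0.032   0.2281] [324. 229.]
file_sole 0.64 [ 0.2206 -0.3087 -0.0033] [185. 352.]
oilcan 0.71 [ 0.6963 -0.2431 -0.0032] [448. 274.]
oilcan 0.55 [0.4851 0.0883 0.0181] [268.  88.]
scene bar_end 0.53 [ 0.5379 -0.1848  0.1664]
scene bar 0.59 [ 0.5327 -0.1828  0.1208]
top bar_end 0.67 [ 0.5365 -0.1915  0.1284]
top bar 0.73 [ 0.6425 -0.4668 -0.0009]
scene bar_end 0.63 [ 0.5378 -0.1826  0.1635]
scene bar 0.59 [ 0.5347 -0.1827  0.1215]
top bar_end 0.43 [ 0.5362 -0.1901  0.1676]
top bar 0.56 [ 0.54   -0.1857  0.1256]
```

View pics/w3.png

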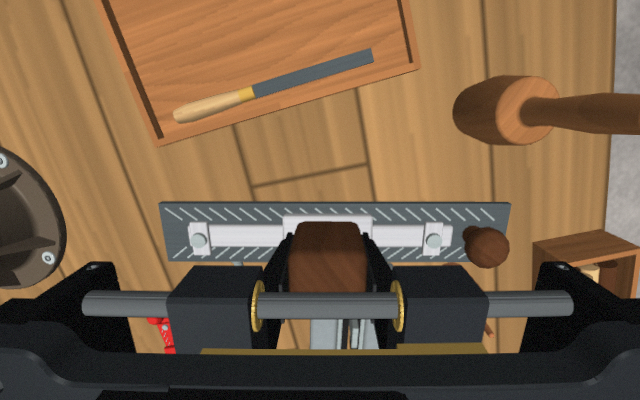

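The view shows the file level in the grip, with the vise and bar partly hidden behind the fingers near (350,330). Bar-end estimates agree at about (0.537,-0.189,0.165), which matches 37–46 mm above the jaw tops.

```bash
python3 -c "
from h import *
go([.488,-.179,.257],-11.5)"
```

```text
shift cm [-15.2   -1.89  -0.02] yaw -0.1 heading -11.6 tcp [ 0.5371 -0.0339  0.2568] tiltz [ 1.e-04  1.e-04 -1.e+00] j [-0.19  0.32  1.72  0.    1.1   0.02] t 6.875 F [-0.3  -0.08 -4.24]
```

Emit:
move_arm(translation=[[-5,-0.6,0],[-10,-1.2,0],[-15.2,-1.9,0],[-15.2,-1.9,2.6],[-15.2,-1.9,5.2]], yaw=[0,0,0,0,0], grip=[1,1,1,1,1])

```text
time: 7.5
tool_pos: [0.4877, -0.1798, 0.2044]
orientation: [0.775, 0.631, 0.0, 0.0]
force: [0.3, -0.3, -5.2]
opening: 0.04
gripper_force: 30.0
```

Emit:
move_arm(translation=[[0,0,0],[0,0,0]], yaw=[0,0], grip=[1,1])

```text
time: 7.75
tool_pos: [0.4884, -0.179, 0.2057]
orientation: [0.775, 0.632, 0.0, 0.0]
force: [-0.4, -0.8, -4.0]
opening: 0.0396
gripper_force: 30.0
```

Run:
```python
from h import *
go([.488,-.179,.205],-11.5)
print(env.sense()['wrist_torque'])
a=shot('scene','s2.png');b=shot('wrist','w4.png')
cv2.imwrite('pics/c2.png',np.hstack([cv2.resize(a[150:250,170:270],(500,500),interpolation=cv2.INTER_CUBIC)[:,:,::-1]]))
for t in('bar_end','file_sole'):
  for c in('scene','wrist'):
    for d in env.tip_of(c,t)[:2]: print(c,t,round(d['p'],2),cam2w(c,d['point']).round(4))
```

```text
shift cm [-0.   -0.04  0.07] yaw -0.08 heading -11.58 tcp [ 0.4884 -0.179   0.2057] tiltz [ 9.e-04 -4.e-04 -1.e+00] j [-0.48  0.35  1.83  0.    0.96 -0.28] t 7.75 F [-0.42 -0.76 -4.04]
[-0.11250173  0.06809452 -0.03109485]
scene bar_end 0.42 [ 0.5354 -0.1821  0.1641]
scene file_sole 0.64 [ 0.4876 -0.1757  0.1802]
scene file_sole 0.61 [ 0.4867 -0.175   0.2231]
wrist file_sole 0.85 [ 0.2179 -0.3093 -0.0073]
```

View pics/c2.png

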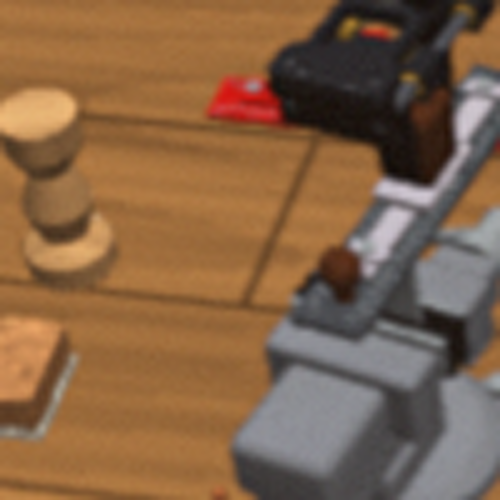

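The knob end sits over the bar between the jaws, as expected. I'll descend to feel for contact.

Emit:
move_arm(translation=[[0,0,0.2],[0,0,0.4],[0,0,0.5],[0,0,0.55],[0,0,0.6]], yaw=[0,0,0,0,0], grip=[1,1,1,1,1])

```text
time: 8.68
tool_pos: [0.4879, -0.1789, 0.1987]
orientation: [0.775, 0.632, 0.0, -0.0]
force: [0.6, -0.1, -4.6]
opening: 0.0398
gripper_force: 30.0
```

Emit:
move_arm(translation=[[0,0,0.04],[0,0,0.08],[0,0,0.12],[0,0,0.16],[0,0,0.16]], yaw=[0,0,0,0,0], grip=[1,1,1,1,1])

```text
time: 9.3
tool_pos: [0.4879, -0.1789, 0.1972]
orientation: [0.775, 0.632, 0.0, -0.0]
force: [0.1, -0.1, -4.5]
opening: 0.04
gripper_force: 30.0
```

Emit:
move_arm(translation=[[0,0,0.04],[0,0,0.08],[0,0,0.12],[0,0,0.16],[0,0,0.16]], yaw=[0,0,0,0,0], grip=[1,1,1,1,1])

```text
time: 9.93
tool_pos: [0.4879, -0.1789, 0.1955]
orientation: [0.775, 0.632, 0.0, -0.0]
force: [-0.5, 0.4, -3.8]
opening: 0.0401
gripper_force: 30.0
```

Emit:
move_arm(translation=[[0,0,0.03],[0,0,0.06],[0,0,0.1],[0,0,0.1]], yaw=[0,0,0,0], grip=[1,1,1,1])

```text
time: 10.42
tool_pos: [0.4879, -0.1789, 0.1945]
orientation: [0.775, 0.632, 0.0, -0.0]
force: [1.1, -0.5, -4.3]
opening: 0.04
gripper_force: 30.0
```

Emit:
move_arm(translation=[[0,0,0.03],[0,0,0.06],[0,0,0.1],[0,0,0.1]], yaw=[0,0,0,0], grip=[1,1,1,1])

```text
time: 10.92
tool_pos: [0.4879, -0.1789, 0.1935]
orientation: [0.775, 0.632, 0.0, -0.0]
force: [0.7, -0.1, -5.1]
opening: 0.0396
gripper_force: 30.0
```

Emit:
move_arm(translation=[[0,0,0.03],[0,0,0.06],[0,0,0.1],[0,0,0.1]], yaw=[0,0,0,0], grip=[1,1,1,1])

```text
time: 11.42
tool_pos: [0.4879, -0.1789, 0.1925]
orientation: [0.775, 0.632, 0.0, -0.0]
force: [-0.4, 0.2, -4.7]
opening: 0.0401
gripper_force: 30.0
```

Emit:
move_arm(translation=[[0,0,0.03],[0,0,0.06],[0,0,0.1],[0,0,0.1]], yaw=[0,0,0,0], grip=[1,1,1,1])

```text
time: 11.92
tool_pos: [0.4881, -0.179, 0.1919]
orientation: [0.775, 0.632, 0.0, 0.0]
force: [-0.9, 1.3, -0.8]
opening: 0.0398
gripper_force: 30.0
```

Contact is about 4 N. I'll add a little pressure and start moving forward.

Emit:
move_arm(translation=[[0,0,0.03],[0,0.3,0.03],[0,0.7,0.03],[0,1.1,0.03],[0,1.5,0.03]], yaw=[0,0,0,0,0], grip=[1,1,1,1,1])

```text
time: 12.55
tool_pos: [0.5022, -0.1819, 0.1918]
orientation: [0.775, 0.632, -0.0, -0.0]
force: [-6.1, 1.1, 8.4]
opening: 0.04
gripper_force: 30.0
```

Emit:
move_arm(translation=[[0,0.4,-0.02],[0,0.8,-0.03],[0,1.2,-0.03],[0,1.6,-0.03]], yaw=[0,0,0,0], grip=[1,1,1,1])

```text
time: 13.05
tool_pos: [0.5179, -0.1851, 0.1919]
orientation: [0.775, 0.632, -0.0, -0.0]
force: [-4.5, 0.7, 5.9]
opening: 0.0396
gripper_force: 30.0
```

Emit:
move_arm(translation=[[0,0.5,0],[0,1,0],[0,1.5,0],[0,2,0]], yaw=[0,0,0,0], grip=[1,1,1,1])

```text
time: 13.55
tool_pos: [0.5374, -0.1891, 0.1919]
orientation: [0.775, 0.632, -0.0, -0.001]
force: [-5.2, 0.7, 5.6]
opening: 0.0397
gripper_force: 30.0
```

Emit:
move_arm(translation=[[0,0.5,0],[0,1,0],[0,1.5,0],[0,2,0]], yaw=[0,0,0,0], grip=[1,1,1,1])

```text
time: 14.05
tool_pos: [0.5569, -0.1931, 0.1918]
orientation: [0.775, 0.632, -0.001, -0.001]
force: [-4.8, 0.6, 6.0]
opening: 0.0399
gripper_force: 30.0
```

Emit:
move_arm(translation=[[0,0.5,0],[0,1,0],[0,1.5,0],[0,2.1,0],[0,2.7,0]], yaw=[0,0,0,0,0], grip=[1,1,1,1,1])

```text
time: 14.68
tool_pos: [0.5832, -0.1985, 0.1918]
orientation: [0.775, 0.632, -0.001, -0.001]
force: [-4.6, 1.6, 6.1]
opening: 0.0397
gripper_force: 30.0
```

Stroke 1 is steady at about 11 N. I lift clear at the forward end and then return.

Emit:
move_arm(translation=[[0,0.1,-0.3],[0,0.1,-1],[0,0.1,-1.5],[0,0.1,-1.5],[0,0.1,-1.5]], yaw=[0,0,0,0,0], grip=[1,1,1,1,1])

```text
time: 15.3
tool_pos: [0.5848, -0.1988, 0.2065]
orientation: [0.775, 0.632, 0.0, -0.0]
force: [-0.4, -0.5, -4.9]
opening: 0.0399
gripper_force: 30.0
```

Emit:
move_arm(translation=[[0,-2.5,0],[0,-5,0],[0,-7.5,0],[0,-9.9,0],[0,-9.9,0.6]], yaw=[0,0,0,0,0], grip=[1,1,1,1,1])

```text
time: 15.92
tool_pos: [0.487, -0.1787, 0.201]
orientation: [0.775, 0.632, 0.0, 0.0]
force: [0.2, -0.0, -3.7]
opening: 0.0396
gripper_force: 30.0
```

Emit:
move_arm(translation=[[0,0,0.4],[0,0,0.7],[0,0,0.8],[0,0,0.8]], yaw=[0,0,0,0], grip=[1,1,1,1])

```text
time: 16.42
tool_pos: [0.4881, -0.1789, 0.1924]
orientation: [0.775, 0.632, -0.0, -0.0]
force: [-0.5, 0.3, -4.8]
opening: 0.04
gripper_force: 30.0
```

```bash
python3 -c "
from h import *
go([.4879,-.1789,.1919],-11.5);print(env.sense()['wrist_torque'])"
```

```text
shift cm [ 0.   -0.02  0.05] yaw -0.09 heading -11.59 tcp [ 0.4881 -0.1789  0.1924] tiltz [-2.e-04  2.e-04 -1.e+00] j [-0.48  0.37  1.84  0.    0.93 -0.28] t 16.425 F [-0.47  0.28 -4.79]
[-0.12533196  0.11997367 -0.03773608]
```

Emit:
move_arm(translation=[[0,0,0.06],[0,0,0.1],[0,0,0.11],[0,0.3,0.11],[0,0.7,0.11]], yaw=[0,0,0,0,0], grip=[1,1,1,1,1])

```text
time: 17.05
tool_pos: [0.4948, -0.1804, 0.1919]
orientation: [0.775, 0.632, -0.0, -0.0]
force: [-4.1, 0.3, 4.7]
opening: 0.0401
gripper_force: 30.0
```

Emit:
move_arm(translation=[[0,0.5,0],[0,1,0],[0,1.5,-0.01],[0,2,-0.01],[0,2.4,-0.01]], yaw=[0,0,0,0,0], grip=[1,1,1,1,1])

```text
time: 17.68
tool_pos: [0.5184, -0.1852, 0.1919]
orientation: [0.775, 0.632, -0.0, -0.0]
force: [-5.6, 1.0, 6.7]
opening: 0.0397
gripper_force: 30.0
```

Emit:
move_arm(translation=[[0,0.5,0],[0,1,0],[0,1.5,0],[0,2,0]], yaw=[0,0,0,0], grip=[1,1,1,1])

```text
time: 18.18
tool_pos: [0.5378, -0.1892, 0.1919]
orientation: [0.775, 0.632, -0.0, -0.0]
force: [-4.9, -0.5, 5.7]
opening: 0.04
gripper_force: 30.0
```

Emit:
move_arm(translation=[[0,0.5,0],[0,1,0],[0,1.5,0],[0,2,0]], yaw=[0,0,0,0], grip=[1,1,1,1])

```text
time: 18.68
tool_pos: [0.5573, -0.1932, 0.1918]
orientation: [0.775, 0.632, -0.0, -0.001]
force: [-4.9, 1.0, 5.5]
opening: 0.0399
gripper_force: 30.0
```

Emit:
move_arm(translation=[[0,0.5,0],[0,1,0],[0,1.5,0],[0,2.1,0],[0,2.7,0]], yaw=[0,0,0,0,0], grip=[1,1,1,1,1])

```text
time: 19.3
tool_pos: [0.5837, -0.1985, 0.1918]
orientation: [0.775, 0.632, -0.0, -0.001]
force: [-4.8, 1.3, 6.1]
opening: 0.0394
gripper_force: 30.0
```

Stroke 2 matched the first. Now I lift, return and repeat.

Emit:
move_arm(translation=[[0,0.1,-0.3],[0,0.1,-1],[0,0.1,-1.5],[0,0.1,-1.5],[0,0.1,-1.5]], yaw=[0,0,0,0,0], grip=[1,1,1,1,1])

```text
time: 19.92
tool_pos: [0.5848, -0.1988, 0.2065]
orientation: [0.775, 0.632, 0.0, -0.0]
force: [0.5, 0.2, -4.1]
opening: 0.0399
gripper_force: 30.0
```

Emit:
move_arm(translation=[[0,-2.5,0],[0,-5,0],[0,-7.5,0],[0,-9.9,0],[0,-9.9,0.6]], yaw=[0,0,0,0,0], grip=[1,1,1,1,1])

```text
time: 20.55
tool_pos: [0.487, -0.1787, 0.201]
orientation: [0.775, 0.632, 0.0, 0.0]
force: [0.4, -0.1, -4.5]
opening: 0.0398
gripper_force: 30.0
```

Emit:
move_arm(translation=[[0,0,0.4],[0,0,0.7],[0,0,0.8],[0,0,0.8]], yaw=[0,0,0,0], grip=[1,1,1,1])

```text
time: 21.05
tool_pos: [0.4881, -0.179, 0.1924]
orientation: [0.775, 0.632, 0.0, -0.0]
force: [0.3, -0.4, -4.8]
opening: 0.0398
gripper_force: 30.0
```

Emit:
move_arm(translation=[[0,0,0.06],[0,0,0.1],[0,0,0.11],[0,0.3,0.11],[0,0.7,0.11]], yaw=[0,0,0,0,0], grip=[1,1,1,1,1])

```text
time: 21.68
tool_pos: [0.4948, -0.1804, 0.1919]
orientation: [0.775, 0.632, -0.0, -0.0]
force: [-4.6, 0.4, 4.7]
opening: 0.04
gripper_force: 30.0
```

Emit:
move_arm(translation=[[0,0.5,0],[0,1,0],[0,1.5,-0.01],[0,2,-0.01],[0,2.4,-0.01]], yaw=[0,0,0,0,0], grip=[1,1,1,1,1])

```text
time: 22.3
tool_pos: [0.5184, -0.1852, 0.1918]
orientation: [0.775, 0.632, -0.0, -0.0]
force: [-5.2, 0.8, 6.1]
opening: 0.0398
gripper_force: 30.0
```

Emit:
move_arm(translation=[[0,0.5,0],[0,1,0],[0,1.5,0],[0,2,0]], yaw=[0,0,0,0], grip=[1,1,1,1])

```text
time: 22.8
tool_pos: [0.5378, -0.1892, 0.1918]
orientation: [0.775, 0.632, -0.0, -0.0]
force: [-6.4, 0.4, 6.0]
opening: 0.0401
gripper_force: 30.0
```

Emit:
move_arm(translation=[[0,0.5,0],[0,1,0],[0,1.5,0],[0,2,0]], yaw=[0,0,0,0], grip=[1,1,1,1])

```text
time: 23.3
tool_pos: [0.5573, -0.1931, 0.1918]
orientation: [0.775, 0.632, -0.0, -0.001]
force: [-4.3, 0.9, 6.3]
opening: 0.04
gripper_force: 30.0
```

Emit:
move_arm(translation=[[0,0.5,0],[0,1,0],[0,1.5,0],[0,2.1,0],[0,2.7,0]], yaw=[0,0,0,0,0], grip=[1,1,1,1,1])

```text
time: 23.92
tool_pos: [0.5836, -0.1985, 0.1918]
orientation: [0.775, 0.632, -0.001, -0.001]
force: [-4.4, 0.5, 6.4]
opening: 0.0401
gripper_force: 30.0
```

Emit:
move_arm(translation=[[0,0.1,-0.3],[0,0.1,-1.5],[0,0.1,-3],[0,0.1,-5],[0,0.1,-6.5]], yaw=[0,0,0,0,0], grip=[1,1,1,1,1])

```text
time: 24.55
tool_pos: [0.585, -0.1989, 0.2583]
orientation: [0.775, 0.632, 0.0, 0.001]
force: [-0.6, -0.2, -4.1]
opening: 0.0402
gripper_force: 30.0
```

```bash
python3 -c "
from h import *
go([.4959,.1823,.257],9.4)"
```

```text
shift cm [ 35.55 -16.4    0.1 ] yaw -21.0 heading -11.6 tcp [ 0.585  -0.1989  0.2583] tiltz [ 1.4e-03 -6.0e-04 -1.0e+00] j [-0.43  0.44  1.52  0.    1.18 -0.23] t 24.55 F [-0.56 -0.17 -4.14]
```

Emit:
move_arm(translation=[[2,-5,0],[5,-10,0],[9,-14,0],[14,-16.4,0],[20,-16.4,0]], yaw=[-4,-8,-12,-17,-21], grip=[1,1,1,1,1])

```text
time: 25.18
tool_pos: [0.4633, 0.0312, 0.2579]
orientation: [0.646, 0.763, 0.001, 0.001]
force: [1.7, -1.4, -4.8]
opening: 0.0401
gripper_force: 30.0
```

```bash
python3 -c "
from h import *
go([.4959,.1823,.257],9.4)"
```

```text
shift cm [14.36  5.7   0.09] yaw 0.07 heading 9.47 tcp [0.4633 0.0312 0.2579] tiltz [ 1.7e-03 -1.0e-04 -1.0e+00] j [-0.08  0.21  1.88  0.    1.05 -0.24] t 25.175 F [ 1.69 -1.39 -4.78]
```

Emit:
move_arm(translation=[[5,2,0],[10,4,0],[14.2,5.6,0],[14.2,5.6,0],[14.2,5.6,0]], yaw=[0,0,0,0,0], grip=[1,1,1,1,1])

```text
time: 25.8
tool_pos: [0.4962, 0.1791, 0.2569]
orientation: [0.647, 0.763, -0.0, 0.0]
force: [0.4, -0.7, -5.2]
opening: 0.0396
gripper_force: 30.0
```

Run:
```python
from h import *
go([.4959,.1823,.04],9.4)
shot('wrist','w5.png');s=env.sense()
for t in('file_sole','tray','halfround_mid'):
    for d in env.tip_of('wrist',t)[:2]: print(t,round(d['p'],2),cam2w('wrist',d['point']).round(4))
```

```text
shift cm [3.200e-01 2.000e-02 2.169e+01] yaw 0.04 heading 9.44 tcp [0.4962 0.1791 0.2569] tiltz [ 1.e-04 -1.e-04 -1.e+00] j [ 0.22  0.31  1.74 -0.    1.09  0.06] t 25.8 F [ 0.45 -0.74 -5.16]
file_sole 0.96 [0.4966 0.1815 0.2253]
tray 0.86 [ 0.4922  0.1584 -0.0024]
```

View pics/w5.png

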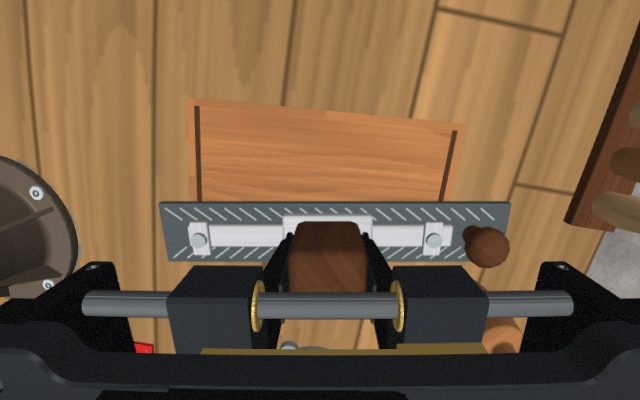

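The view shows the file unmoved in the grip, still spanning (160,203) to (510,262), and above the tray. I lower it to its original place, slowing for the last part.

Emit:
move_arm(translation=[[0.3,0,5],[0.3,0,10],[0.3,0,15],[0.3,0,18],[0.3,0,19.5]], yaw=[0,0,0,0,0], grip=[1,1,1,1,1])

```text
time: 26.62
tool_pos: [0.4958, 0.1816, 0.0604]
orientation: [0.647, 0.762, -0.001, -0.0]
force: [0.8, 1.2, -4.2]
opening: 0.0402
gripper_force: 30.0
```

Emit:
move_arm(translation=[[0,0,0.6],[0,0,1.2],[0,0,1.7],[0,0,2],[0,0,2.1]], yaw=[0,0,0,0,0], grip=[1,1,1,1,1])

```text
time: 27.25
tool_pos: [0.4961, 0.1823, 0.0407]
orientation: [0.647, 0.763, 0.0, 0.0]
force: [-0.4, -0.0, -4.2]
opening: 0.04
gripper_force: 30.0
```

Emit:
move_arm(translation=[[0,0,0.2],[0,0,0.3],[0,0,0.35],[0,0,0.4],[0,0,0.4]], yaw=[0,0,0,0,0], grip=[1,1,1,1,1])

```text
time: 27.88
tool_pos: [0.496, 0.1823, 0.0369]
orientation: [0.647, 0.763, 0.0, 0.0]
force: [-1.5, 0.6, 3.1]
opening: 0.04
gripper_force: 30.0
```

Contact with the floor: the force went from -4.5 to +3 N. I release and rise.

Emit:
move_arm(translation=[[0,0,0],[0,0,0],[0,0,0],[0,0,0],[0,0,0]], yaw=[0,0,0,0,0], grip=[-1,-1,-1,-1,-1])

```text
time: 28.5
tool_pos: [0.496, 0.1823, 0.0366]
orientation: [0.647, 0.763, 0.0, 0.0]
force: [-0.1, -0.2, 0.3]
opening: 0.0849
gripper_force: 0.0
```

Emit:
move_arm(translation=[[0,0,0],[0,0,0],[0,0,0],[0,0,0],[0,0,0]], yaw=[0,0,0,0,0], grip=[-1,-1,-1,-1,-1])

```text
time: 29.12
tool_pos: [0.496, 0.1823, 0.0366]
orientation: [0.647, 0.763, 0.0, -0.0]
force: [0.3, -0.0, -0.6]
opening: 0.0948
gripper_force: 0.0
```

Emit:
move_arm(translation=[[0,0,-3],[0,0,-8],[0,0,-13],[0,0,-17],[0,0,-17]], yaw=[0,0,0,0,0], grip=[-1,-1,-1,-1,-1])

```text
time: 29.75
tool_pos: [0.4969, 0.1825, 0.2094]
orientation: [0.647, 0.763, 0.002, 0.002]
force: [-0.6, 0.5, -0.9]
opening: 0.0952
gripper_force: 0.0
```

Run:
```python
from h import *
shot('wrist','w6.png')
for t in('file_sole','halfround_mid'):
    for d in env.tip_of('wrist',t)[:1]: print(t,round(d['p'],2),cam2w('wrist',d['point']).round(4))
```

```text
file_sole 0.76 [0.4962 0.1871 0.0044]
halfround_mid 0.72 [0.4843 0.0862 0.0133]
```

View pics/w6.png

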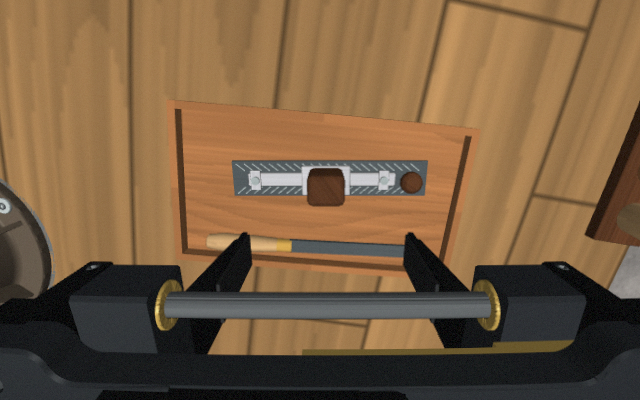

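The file lies flat in the tray, with its block at (325,187) and the gripper clear of it. The half-round file is in place.

```bash
python3 -c "
from h import *
print(env.close_job())"
```

```text
the job is handed in; nothing more can be done
None
```

I gave the bar three full forward strokes (about 9–13 N in the readings taken), laid the file back flat in the tray teeth down, let go and handed in the job; no verdict was returned.

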